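Load two waffle packs into a die sorter's spring magazine

TASK

Load the two lidded waffle packs, one after the other, into the spring magazine: press each one down against the spring follower just in front of the two lips, then slide it back under the lips until it is fully home against the sprung pad at the back and the front catch has sprung up in front of it. The packs hold bare dice, so feel your way: no pack may be jammed or pressed with more than about 15 N, and once the catch is up push no further, so that the pad never bottoms. Leave the thinner open pack where it lies.

Things in the scene. Friction and masses are not known exactly. Their poses are not given: they have to be found in the camera images.
- lidded_pack_1: Lidded waffle pack to load: flat square chip tray 52 x 52 x 9 mm, about 30 g, dark base under a milky clear lid, flat on the bench. Origin at the centre of its underside, z up, x and y along its sides; any side may lead. Grip it across two oppopoint sides. The two lidded packs are identical and either may go first.
- lidded_pack_2: The other lidded waffle pack to load, identical (52 x 52 x 9 mm), origin and axes likewise.
- open_pack: Open waffle pack without a lid, black with chips showing, 50 x 50 mm and 4 to 6 mm thick, flat on the bench; leave it there. Origin at the centre of its underside.
- magazine: Spring magazine, bright metal, fixed on the bench: base 120 x 90 x 8 mm, 67 mm tall. Origin: centre of its underside. Packs slide in along its +x. The well on the base is clamped on slotted feet anywhere within 3 mm fore or aft of where these words put it, not measured: every x below is nominal. Side plates x = +6 to +28: inner faces y = +-27 (1 mm play), flaring ahead of that to +-29.5.
- lip_mouth (a point): Point midway between the lips, nominal x = +6 mm of the magazine, 62 mm above the bench, the height of the lips' undersides. Two steel lips (3 mm thick, |y| = 19 to 33 mm) run level from here back to the back plate at x = +28; forward of it, to x = -1 mm, they turn up 20 degrees (2.5 mm) as a mouth. A pack's top must be 1 to 4 mm below this height while it is slid in.
- load_point (a point): At x = -36 mm of the magazine, y = 0, 62 mm above the bench: with a pack's centre below here it is clear of the lips and can be pressed straight down onto the follower or the pack below, 10 to 13 mm, held by its sides in its front half. The well is open here above and at both sides; two catch posts (x = -34 to -27, |y| = 11.5 to 17.5) are only 46 mm high.
- magazine_home (a point): Nominal place of the centre of the underside of the top pack when home: x = 0, y = 0 of the magazine, 53 mm above the bench (3 mm either way in x, as the well is clamped), held up against the lips by the spring; axes as the magazine's. A second pack below it lies 9 mm lower. Sliding in rubs with 1 to 3 N.
- follower (a joint): Travel (m) of the spring follower, a black 50 x 50 mm plate in the well that carries the packs: 0 = up, its top 61 mm above the bench; grows as it is pressed straight down, hard stop at 0.025. Spring 3.5 N at 0, plus 100 N per m, damped (it rises in about a tenth of a second). About 0.008 with one pack home, 0.017 with two.
- back_pad (a joint): Travel (m) of a sprung nylon pad (30 x 3.5 mm) in the back plate that a pack meets in its last mm: 0 = free, 2 N at first touch, plus 2 N per mm. Home, the pack leaves it at 0.0003 to 0.001; pushing to 0.0008 to 0.0015 (3.6 to 5 N) lets the catch up. Its hard stop is at 0.0025; over 0.0022 (6.4 N) counts as bottomed.
- catch (a joint): Travel (m) of the sprung front catch, a steel tongue 22 mm wide at x = -31.5 to -26 mm of the magazine: 0 = up, top 57.5 mm above the bench; grows as pressed down, to 0.014. Spring 0.7 N, plus 45 N per m. Pressing a pack down pushes it down too; it springs up as soon as the pack is pushed home (back pad at about 0.001), and then the pad holds the pack forward against it.
Mind the look-alikes: they are no part of the job. Leave any orange or red look-alike of the lidded_pack_2 alone.

How it is judged (in metres and radians):
On the way:
1. a first lidded pack is home at the top of the magazine, pressed up against the lips, with the catch up in front of it (((x of lidded_pack_1 in the frame of magazine_home between -0.006 and 0.006 m and y of lidded_pack_1 in the frame of magazine_home between -0.003 and 0.003 m and z of lidded_pack_1 in the frame of magazine_home between -0.0015 and 0.0015 m and angle between lidded_pack_1's own z axis and vertical below 0.06 rad) or (x of lidded_pack_2 in the frame of magazine_home between -0.006 and 0.006 m and y of lidded_pack_2 in the frame of magazine_home between -0.003 and 0.003 m and z of lidded_pack_2 in the frame of magazine_home between -0.0015 and 0.0015 m and angle between lidded_pack_2's own z axis and vertical below 0.06 rad)) and value of joint catch below 0.0015 m and value of joint follower between 0.006 and 0.0105 m), for 0.2 s.
At the end, for the whole second after the job is handed in: Both lidded packs rest in the magazine, one home at the top against the lips, the other 9 mm below: each within 6 mm of the nominal home fore and aft, 3 mm sideways, 1.5 to 2 mm in height, level within 0.06 rad; the catch is up within 1.5 mm; the open pack has moved less than 15 mm (((x of lidded_pack_1 in the frame of magazine_home between -0.006 and 0.006 m and y of lidded_pack_1 in the frame of magazine_home between -0.003 and 0.003 m and z of lidded_pack_1 in the frame of magazine_home between -0.0015 and 0.0015 m and angle between each of lidded_pack_1, lidded_pack_2's own z axis and vertical below 0.06 rad and x of lidded_pack_2 in the frame of magazine_home between -0.006 and 0.006 m and y of lidded_pack_2 in the frame of magazine_home between -0.003 and 0.003 m and z of lidded_pack_2 in the frame of magazine_home between -0.011 and -0.007 m) or (x of lidded_pack_2 in the frame of magazine_home between -0.006 and 0.006 m and y of lidded_pack_2 in the frame of magazine_home between -0.003 and 0.003 m and z of lidded_pack_2 in the frame of magazine_home between -0.0015 and 0.0015 m and angle between each of lidded_pack_2, lidded_pack_1's own z axis and vertical below 0.06 rad and x of lidded_pack_1 in the frame of magazine_home between -0.006 and 0.006 m and y of lidded_pack_1 in the frame of magazine_home between -0.003 and 0.003 m and z of lidded_pack_1 in the frame of magazine_home between -0.011 and -0.007 m)) and value of joint catch below 0.0015 m and value of joint follower above 0.0155 m and linear speed of each of lidded_pack_1, lidded_pack_2 below 0.02 m/s and distance of open_pack from where it was at the start of the episode below 0.015 m); the robot touches nothing.
It fails at once if the back pad is driven onto its hard stop (travel over 2.2 mm) (value of joint back_pad above 0.0022 m).
It fails at once if a lidded pack is jammed or forced: its contact forces with the magazine, all added up, pass 25 N (about 10 N at rest when home) (contact force between any of lidded_pack_1, lidded_pack_2 and magazine above 25 N).
It also fails if it takes over 72 s, if anything falls off the work surface, if the arm or the gripper's body presses on something with over 40 N, if the wrist force passes 120 N, or if a joint passes its speed limit or range.

ROBOT

A 6-joint arm with a two-finger parallel gripper is mounted at the origin on the work surface; the furniture and walls round the work are solid. World frame = base frame: x ahead of the robot, y to its left, z up, the work surface at z = 0. Lengths are in mm, angles in rad, forces in N, time in s.
With the tool pointing down it reaches from about 400 to 925 mm from the base axis. Payload 12.5 kg.
Tool frame: the origin (TCP) lies midway between the tips of the shut fingers; the grasp point (between the pads) lies 19 mm behind it (env.pinch_z is the z of the grasp point in the tool frame, in mm); z points along the fingers, y is the line along which they close (so a half turn about z gives the same grasp; the last joint's range is limited). The gripper opens to 95 mm and grips with 3 to 60 N. Pads are 20 mm wide; open, the fingers measure 119 mm over their backs; the gripper's body (75 mm by 180 mm) begins 59 mm behind the grasp point.
Start: joints at [-1.244, 0.491, 1.559, -0, 1.092, -0.106], TCP at [262.158, -567.38, 214.661] pointing down, gripper open.
Joint ranges: [-3.1, 3.1], [-0.84, 2.19], [0.05, 2.79], [-1.13, 4.28], [0.06, 2.93], [-2.69, 2.69]. Speed limits (rad/s): [2.22, 2.22, 2.79, 3.14, 3.14, 3.14].

INTERFACE

Orientations are given as [roll, pitch, yaw] about the fixed x, y, z axes, in that order (R = Rz(yaw) Ry(pitch) Rx(roll)).
In Python, from cell import env, eyes gives the robot as it stands.
- The arm moves only by the shell command python3 -m inch 'ROWS'. ROWS is JSON, a list of rows, each a list of 3 entries, a list of its own where there are three numbers: the shift along the tool's x, y, z in units of 60 mm (1.0 is 60 mm), then the turn about the tool's z in units of 5 degrees (1.0 is 5 degrees), then the closure, from -1 (fully open) to 1 (shut). In form: [[[tx, ty, tz], turn, claw], ...]. A call has exactly 10 rows; each row shifts and turns the commanded pose from where the row before left it, along the tool's axes as they then stand; what a row does not reach is not made up. A row lasts 1/8 s, in which the tool goes at most 62.5 mm and 10.7 degrees, less where a joint would pass 70% of its speed; a pose out of reach is approached as far as the arm can. A call is refused whole if a number of a shift passes 1 or a number of a turn 1, either way. A call with a gripper value outside its range is refused whole. The fingers move at their own pace and stop on an object; the grip force is fixed at half the most. Time passes only in rows, so rows that do not move let the fingers close, or fill a call up. It gives the time, the measured TCP pose, the force, the opening and the grip force at its end, in the units of the state.
- env.state(): the state, without advancing time (a new reading comes with each control period).
- eyes.read_camera(name): name is "scene" or "top" or "wrist"; returns a dict with "pixels" (480x640x3 uint8, red, green, blue), "fx", "fy", "cx", "cy" (pixels), "extrinsics" (4x4, takes a point from world to camera coordinates). Camera axes: x right, y down, z forward; pixel columns grow to the right and rows downward; lengths in mm; the calibration is good to about 2 mm. A picture is of the moment at which its call begins. There is no depth.
- env.job_done(): hands the job in; it is judged then, once.
Trained networks look in a picture, given as the dict that the camera call returned (one of the last four; its "shot" number tells which), for a name from the list of things; names that differ only in an ending like _2 or _b are one class to them, and where a whole thing is asked for, a point or a joint stands for the part that bears it (a point fixed in the world has none). Each returns a list of dicts, best first, with "score" (0 to 1); they miss things now and then, are a little off and sometimes report something else, mostly with a low value. They report only what shows in the picture. A call takes as long as a camera call. They do not tell look-alikes from the thing itself.
- eyes.boxes_of(name, picture): "centre" ([row, column] in pixels, amid what is visible of it).
- eyes.cut_out(name, picture): "mask" (480x640 bool, what is visible of it) and "centre" ([row, column] in pixels, amid what is visible of it).
- eyes.spot_point(name, picture): "centre" ([row, column] in pixels: a listed point, or the origin of a listed thing).
The state is a dict: "t": time; "joints": joint angles; "qvel": joint speeds; "tau": joint torques, N m; "eef_pos": TCP position; "tcp_rot": TCP orientation; "ft_force": force on the tool from outside, world axes, zero at the start; "moment": the same for the moment, N m; "opening": opening from 0.0 (shut) to 1.0 (fully open); "grip_force": force on a finger pad.
Only numpy, scipy, OpenCV 4.12 (cv2) and the standard library are available. Lean on these libraries where they do the work, as an engineer would, in place of code of your own. Each camera call takes 0.05 s, during which the arm holds its last target. There are 200 camera calls.

## Working session

There is one attempt and no reset: what is moved stays moved. The work goes in short steps, Python scripts to look and compute and a shell command to move; the robot and the scene stay as the last step left them, time stands still between calls to the robot, and variables do not carry over. Pictures are saved under pics/ and viewed, at most 10 in all, crops included, and the job is handed in when it is done.

```bash
ls; mkdir -p pics
cat > h.py <<'E'
import numpy as np, cv2
from cell import env, eyes
def ray(p,rc):
    d=np.array([(rc[1]-p["cx"])/p["fx"],(rc[0]-p["cy"])/p["fy"],1.0]);E=np.array(p["extrinsics"])
    R,t=E[:3,:3],E[:3,3];return -R.T@t,R.T@d
def at(p,rc,z):
    o,d=ray(p,rc);return o+d*(z-o[2])/d[2]
def proj(p,X):
    E=np.array(p["extrinsics"]);c=E[:3,:3]@np.array(X)+E[:3,3];return np.array([p["cy"]+p["fy"]*c[1]/c[2],p["cx"]+p["fx"]*c[0]/c[2]])
def save(p,n):cv2.imwrite("pics/"+n,cv2.cvtColor(np.ascontiguousarray(p["pixels"]),cv2.COLOR_RGB2BGR))
E
python3 - <<'E'
from h import *
np.set_printoptions(precision=1,suppress=True)
s=env.state();print(s["t"],s["eef_pos"],s["tcp_rot"],s["ft_force"],s["opening"],env.pinch_z)
for c in("top","scene"):
    p=eyes.read_camera(c);save(p,c+"0.png")
    for n,z in(("lidded_pack_1",9),("open_pack",5),("magazine",60)):
        for r in eyes.cut_out(n,p):
            m=r["mask"].astype(np.uint8)
            q=cv2.minAreaRect(np.argwhere(m)[:,::-1].astype(np.float32))
            col=p["pixels"][r["mask"]].mean(0)
            print(c,n,round(r["score"],2),np.array(r["centre"]),at(p,r["centre"],z),m.sum(),col,[at(p,b[::-1],z)[:2] for b in cv2.boxPoints(q)])
    for n,z in(("magazine",0),("lip_mouth",62),("load_point",62),("magazine_home",53),("lidded_pack_1",0)):
        for r in eyes.spot_point(n,p): print(c,"pt",n,round(r["score"],2),np.array(r["centre"]),at(p,r["centre"],z))
E
```

```text
pics
0.0 [ 262.1 -567.1  214.1] [-3.1 -0.   0.4] [ 0.5 -0.1 -0.2] 1.0035089685630962 -18.8
top lidded_pack_1 0.94 [223.5 319.7] [431.7 -18.8   9. ] 349 [219.2 218.9 216.9] [array([454.5,   1.5]), array([454.4, -46.1]), array([403.7, -45.9]), array([403.8,   1.6])]
top lidded_pack_1 0.85 [290.2 216.9] [257.3 248.5   9. ] 368 [221.5  72.2  66.4] [array([263. , 287.3]), array([293.1, 247.8]), array([252.9, 216.6]), array([223.1, 256.1])]
top lidded_pack_1 0.78 [228.  275.9] [419.9  96.8   9. ] 361 [237.3 145.4  40.4] [array([427.2, 133.1]), array([453.3,  90.2]), array([409.3,  63.8]), array([383.4, 106.6])]
top lidded_pack_1 0.76 [238.2 230.1] [393.1 217.1   9. ] 401 [217.1 216.8 214.5] [array([412. , 255.4]), array([429.7, 202.8]), array([378.7, 185. ]), array([361.2, 237.4])]
top open_pack 0.66 [225.8 168.2] [426.9 382.3   5. ] 342 [77.8 75.7 68.9] [array([407.1, 405.5]), array([458.1, 397.4]), array([448., 348.]), array([397.2, 356.4])]
top magazine 0.74 [187.8 234. ] [516.9 200.4  60. ] 1522 [161.2 160.5 163.1] [array([568.9, 242.6]), array([568.8, 152.6]), array([454.1, 150.9]), a
[... 801 characters left out ...]
0.66 [273.2 211.9] [247.  263.6   9. ] 162 [205.3  90.5  86.3] [array([270.7, 296.9]), array([284.3, 269. ]), array([233. , 233.6]), array([219.8, 260.6])]
scene lidded_pack_1 0.66 [348.5 440.6] [ 279.9 -375.5    9. ] 408 [233.5 156.1  90.9] [array([ 278.4, -330.8]), array([ 332.1, -352.4]), array([ 296.2, -401.5]), array([ 245.1, -379.5])]
scene open_pack 0.74 [219.8 214.5] [444.9 393.5   5. ] 226 [82.7 80.6 76.5] [array([408.6, 411. ]), array([476.3, 411.6]), array([447.7, 352.5]), array([382.4, 353.6])]
scene pt lidded_pack_1 0.68 [347.6 438.4] [ 286.9 -369.6    0. ]
scene pt lidded_pack_1 0.57 [262.1 331.2] [439.4 -12.1   0. ]
scene pt lidded_pack_1 0.46 [274.7 218. ] [256.1 251.1   0. ]
```

View pics/top0.png

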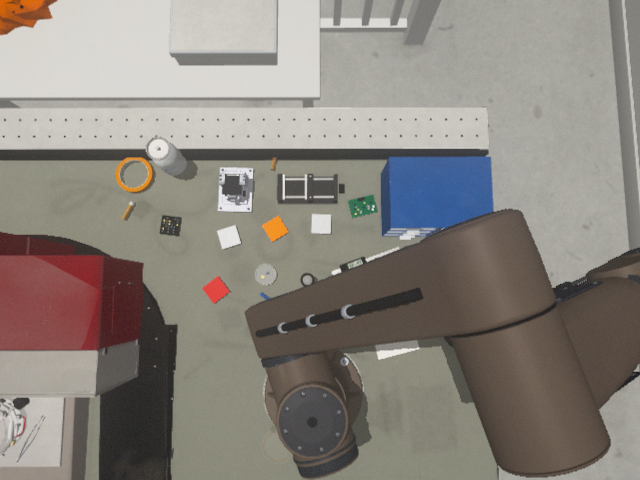

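View pics/scene0.png

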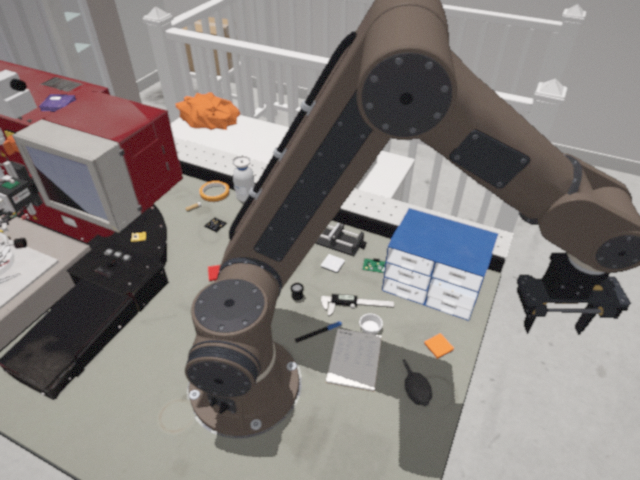

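Top view: white packs at [224,320] and [238,230], magazine at [188,234] with its open mouth toward the robot, open pack at [226,168]. The orange and red squares are look-alikes. Scene view: the blue cabinet stands between the gripper and the packs, so I go high.

```bash
cat >> h.py <<'E'
from scipy.spatial.transform import Rotation as Ro
def go(x,y,z,yawdeg):
    s=env.state();R=Ro.from_euler("xyz",s["tcp_rot"]);yaw=np.degrees(np.arctan2(*R.as_matrix()[[1,0],0]))
    d=R.inv().apply(np.array([x,y,z])-s["eef_pos"])/60
    t=(yaw-yawdeg+180)%360-180
    print("t",s["t"],"pos",np.round(s["eef_pos"],2),"yaw",round(yaw,2),"shift units",np.round(d,3),"turn units",round(t/5,3),"F",np.round(s["ft_force"],2),"open",round(s["opening"],3),"grip",np.round(s["grip_force"],1))
E
python3 -c "
from h import *
go(400,100,330,0)"
```

```text
t 0.9 pos [ 262.15 -567.37  214.67] yaw 24.8 shift units [ 6.751 -9.133 -1.923] turn units 4.96 F [0.1  0.35 0.59] open 0.997 grip 0.0
```

```bash
python3 -m inch '[[[0,0,-0.9],0,-1],[[0,0,-0.9],0,-1],[[0.58,-0.78,0],0,-1],[[0.58,-0.78,0],0,-1],[[0.58,-0.78,0],0,-1],[[0.58,-0.78,0],0,-1],[[0.58,-0.78,0],0,-1],[[0.58,-0.78,0],0,-1],[[0.58,-0.78,0],0,-1],[[0.58,-0.78,0],0,-1]]'; python3 -c "
from h import *
go(400,100,330,0)"
```

```text
t: 2.15
eef_pos: [357.8, -109.0, 322.9]
tcp_rot: [3.141, -0.001, 0.432]
ft_force: [0.9, -0.1, -0.4]
opening: 1.007
grip_force: 0.0
t 2.15 pos [ 357.81 -108.99  322.93] yaw 24.77 shift units [ 2.098 -2.868 -0.119] turn units 4.953 F [ 0.88 -0.06 -0.45] open 1.007 grip 0.0
```

```bash
python3 -m inch '[[[0.5,-0.7,0],0,-1],[[0.5,-0.7,0],0,-1],[[0.5,-0.7,0],0,-1],[[0.4,-0.5,0],0,-1],[[0,0,0],1,-1],[[0,0,0],1,-1],[[0,0,0],1,-1],[[0,0,0],1,-1],[[0,0,0],0.95,-1],[[0,0,0],0,-1]]'
python3 - <<'E'
from h import *
np.set_printoptions(precision=1,suppress=True)
go(400,100,330,0)
for c in("wrist","top"):
    p=eyes.read_camera(c);save(p,c+"1.png")
    print(c,ray(p,(240,320)))
    for n,z in(("lidded_pack_1",9),("open_pack",5),("magazine",60)):
        for r in eyes.cut_out(n,p):
            m=r["mask"].astype(np.uint8)
            q=cv2.minAreaRect(np.argwhere(m)[:,::-1].astype(np.float32))
            print(c,n,round(r["score"],2),np.array(r["centre"]),at(p,r["centre"],z),m.sum(),p["pixels"][r["mask"]].mean(0),[at(p,b[::-1],z)[:2] for b in cv2.boxPoints(q)])
    for n,z in(("magazine",0),("lip_mouth",62),("load_point",62),("magazine_home",53),("lidded_pack_1",0),("follower",61),("catch",57)):
        for r in eyes.spot_point(n,p): print(c,"pt",n,round(r["score"],2),np.array(r["centre"]),at(p,r["centre"],z))
E
```

```text
t: 3.4
eef_pos: [395.9, 78.7, 322.7]
tcp_rot: [3.141, -0.0, 0.001]
ft_force: [-0.4, 0.1, -0.1]
opening: 0.999
grip_force: 0.0
t 3.4 pos [395.9  78.7 322.7] yaw 0.08 shift units [ 0.1 -0.4 -0.1] turn units 0.017 F [-0.4  0.1 -0.1] open 0.999 grip 0.0
wrist (array([469.6,  77.1, 493.3]), array([-0.3,  0. , -1. ]))
wrist lidded_pack_1 0.84 [283.2 182.2] [277.1 257.3   9. ] 591 [192.3  47.3  44.7] [array([265.7, 288.1]), array([300.8, 244.1]), array([283.7, 232.4]), array([248. , 276.6])]
wrist lidded_pack_1 0.81 [188.4 202.3] [401.4 221.5   9. ] 1751 [224.1 226.5 225.9] [array([414.9, 251.7]), array([432.8, 200.8]), array([383.9, 186. ]), array([365.1, 238.1])]
wrist lidded_pack_1 0.64 [174.  302.4] [419.1  98.7   9. ] 1824 [239.6 142.4  62.5] [array([431.4, 134.2]), array([457. ,  89.8]), array([412.1,  62.6]), array([385.2, 107.7])]
wrist lidded_pack_1 0.61 [163.4 403.9] [432.  -23.8   9. ] 1803 [222.6 225.3 224.7] [array([409.6,   4.4]), array([460.9,   3.3]), array([457.9, -48.5]), array([406.3, -48.9])]
wrist lidded_pack_1 0.58 [272.7 639. ] [ 292.7 -336.9    9. ] 31 [168.8  90.8  
[... 274 characters left out ...]
)]
wrist magazine 0.67 [ 73.9 207.9] [525.5 191.7  60. ] 9236 [155.2 157.3 161.4] [array([574.7, 238.5]), array([576.1, 148.9]), array([466.3, 152.1]), array([464.8, 248.4])]
wrist pt magazine 0.92 [ 79.7 211. ] [526.9 204.4   0. ]
wrist pt lip_mouth 0.69 [ 65.  190.1] [533.5 208.5  62. ]
wrist pt load_point 0.66 [108.1 195.9] [492.2 206.   62. ]
wrist pt magazine_home 0.84 [ 71.8 195.8] [528.4 205.9  53. ]
wrist pt lidded_pack_1 0.68 [290.8 189.3] [262.6 252.1   0. ]
wrist pt lidded_pack_1 0.67 [172.1 302.5] [420.5  98.9   0. ]Traceback (most recent call last):
  File "<stdin>", line 13, in <module>
ValueError: it knows: lidded_pack, lip_mouth, load_point, magazine, magazine_home, open_pack
```

View pics/wrist1.png

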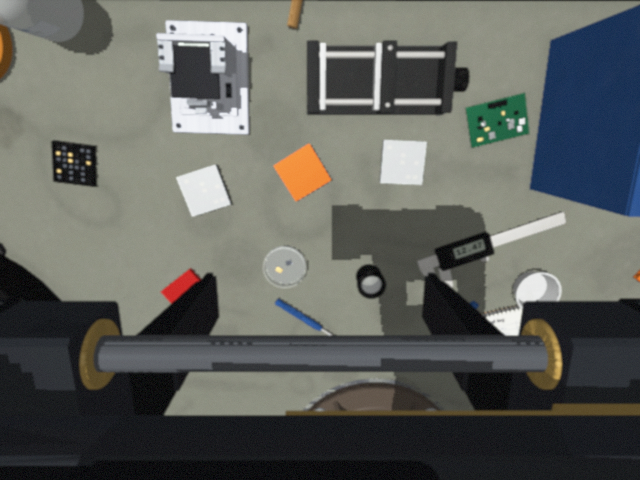

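Wrist view: pack A at [188,202] (turned about 17°), pack B at [163,404], magazine at [74,208] with mouth down-image. Red and orange squares are left alone. Approaching pack A.

```bash
python3 -c "
from h import *
go(383,214,110,0);go(383,214,110,18)"
```

```text
t 3.85 pos [395.92  78.7  322.6 ] yaw 0.07 shift units [-0.213 -2.255  3.543] turn units 0.014 F [-0.61  0.07 -0.3 ] open 0.999 grip 0.0
t 3.85 pos [395.92  78.7  322.6 ] yaw 0.07 shift units [-0.213 -2.255  3.543] turn units -3.586 F [-0.61  0.07 -0.3 ] open 0.999 grip 0.0
```

```bash
python3 -m inch '[[[0,-0.55,0.8],0,-1],[[0,-0.55,0.8],0,-1],[[-0.1,-0.55,0.8],0,-1],[[-0.113,-0.605,0.8],0,-1],[[0,0,0.343],-1,-1],[[0,0,0],-1,-1],[[0,0,0],-1,-1],[[0,0,0],-0.586,-1],[[0,0,0],0,-1],[[0,0,0],0,-1]]'
python3 - <<'E'
from h import *
np.set_printoptions(precision=1,suppress=True)
go(383,214,110,18)
p=eyes.read_camera("wrist");save(p,"wrist2.png")
for n,z in(("lidded_pack_1",9),("magazine",8)):
    for r in eyes.cut_out(n,p):
        m=r["mask"].astype(np.uint8)
        pts=np.array([at(p,b,z)[:2] for b in np.argwhere(m)],dtype=np.float32)
        print(n,round(r["score"],2),np.array(r["centre"]),m.sum(),p["pixels"][r["mask"]].mean(0),cv2.minAreaRect(pts))
for n,z in(("lip_mouth",62),("load_point",62),("magazine_home",53),("lidded_pack_1",0)):
    for r in eyes.spot_point(n,p): print("pt",n,round(r["score"],2),np.array(r["centre"]),at(p,r["centre"],z))
E
```

```text
t: 5.1
eef_pos: [383.1, 214.0, 110.0]
tcp_rot: [3.142, -0.0, 0.313]
ft_force: [0.9, 0.3, 0.9]
opening: 0.999
grip_force: 0.0
t 5.1 pos [383.1 214.  110. ] yaw 17.91 shift units [-0. -0.  0.] turn units -0.017 F [0.9 0.3 0.9] open 0.999 grip 0.0
lidded_pack_1 0.94 [379.3 229.6] 1710 [184.4  44.8  41.8] ((263.1031799316406, 251.53477478027344), (54.7211799621582, 54.422882080078125), 37.745826721191406)
lidded_pack_1 0.86 [236.1 490.2] 5374 [225.  121.3  47.4] ((421.2891540527344, 100.30601501464844), (53.32762145996094, 53.051551818847656), 31.41490936279297)
lidded_pack_1 0.66 [269.  622.8] 2102 [176.4 179.5 179.6] ((429.4668273925781, 1.8974685668945312), (56.548622131347656, 32.33124923706055), 29.880218505859375)
magazine 0.73 [ 61.2 397.3] 18760 [140.1 142.1 146.6] ((513.9901123046875, 203.7573699951172), (94.3550033569336, 94.83301544189453), 88.39616394042969)
pt load_point 0.84 [ 76.5 394.8] [490.8 206.8  62. ]
pt magazine_home 0.75 [  7.5 419.1] [527.2 205.5  53. ]
pt magazine_home 0.57 [ 33.7 399.3] [512.6 210.8  53. ]
pt lidded_pack_1 0.74 [210.1 316.1] [400.  220.9   0. ]
pt lidded_pack_1 0.56 [233.5 482.4] [420.9  99.8   0. ]
pt lidded_pack_1 0.55 [360.9 228.2] [261.2 250.4   0. ]
```

View pics/wrist2.png

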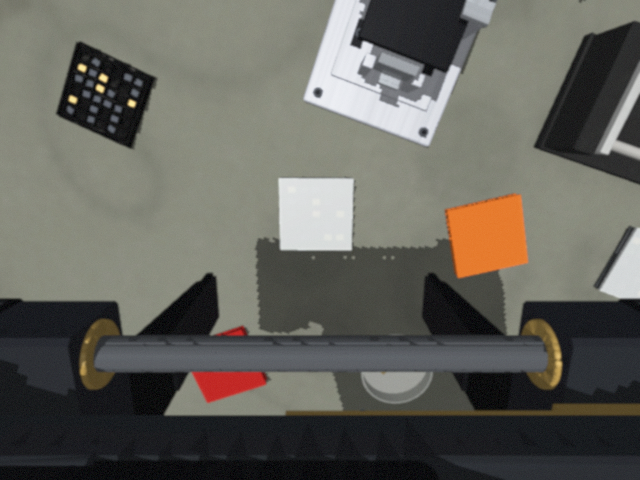

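Wrist view: pack A squarely at rows 178–251, cols 279–354; magazine base front corners at about [101,304] and [146,430].

Run:
```python
from h import *
np.set_printoptions(precision=2,suppress=True)
p=eyes.read_camera("wrist");im=p["pixels"]
m=np.zeros((480,640),np.uint8);m[165:262,265:368]=(im[165:262,265:368].min(2)>190)
pts=np.array([at(p,b,9)[:2] for b in np.argwhere(m)],dtype=np.float32);r=cv2.minAreaRect(pts);print(r)
a,b=at(p,(101,304),8),at(p,(146,430),8);print(a,b,np.degrees(np.arctan2(a[0]-b[0],b[1]-a[1])),np.linalg.norm(a-b))
c=np.array(r[0]);u=np.array([np.cos(np.radians(18)),np.sin(np.radians(18))])
g=c-17*u;print(g);go(g[0],g[1],2,18)
```

```text
((398.5155944824219, 221.03533935546875), (50.61550521850586, 50.7324333190918), 17.414297103881836)
[467.81 250.92   8.  ] [466.62 161.99   8.  ] 179.2342998923705 88.94352046671833
[382.35 215.78]
t 5.5 pos [383.04 213.98 110.03] yaw 17.97 shift units [-0.   -0.03  1.8 ] turn units -0.005 F [ 0.59 -0.33 -0.38] open 1.0 grip 0.0
```

```bash
python3 -m inch '[[[0,-0.03,0.6],0.1,-1],[[0,0,0.6],0,-1],[[0,0,0.5],0,-1],[[0,0,0.1],0,-1],[[0,0,0],0,0.2],[[0,0,0],0,1],[[0,0,0],0,1],[[0,0,0],0,1],[[0,0,0],0,1],[[0,0,0],0,1]]'; python3 -c "
from h import *
go(475,206.5,90,-0.8)"
```

```text
t: 6.75
eef_pos: [382.6, 215.7, 2.2]
tcp_rot: [3.142, -0.0, 0.305]
ft_force: [-1.3, -0.3, 5.9]
opening: 0.534
grip_force: 30.0
t 6.75 pos [382.59 215.7    2.24] yaw 17.47 shift units [ 1.424  0.609 -1.462] turn units 3.655 F [-1.25 -0.32  5.93] open 0.534 grip 30.0
```

```bash
python3 -m inch '[[[0,0,-0.5],0,1],[[0,0,-0.7],0,1],[[0.3,0.2,-0.262],0,1],[[0.5,0.209,0],0,1],[[0.624,0.2,0],0,1],[[0,0,0],1,1],[[0,0,0],1,1],[[0,0,0],1,1],[[0,0,0],0.655,1],[[0,0,0],0,1]]'
python3 - <<'E'
from h import *
np.set_printoptions(precision=1,suppress=True)
go(475,206.5,90,-0.8)
p=eyes.read_camera("wrist");save(p,"wrist3.png")
for n,z in(("lip_mouth",62),("load_point",62),("magazine_home",53),("magazine",0)):
    for r in eyes.spot_point(n,p): print("pt",n,round(r["score"],2),np.array(r["centre"]),at(p,r["centre"],z))
E
```

```text
t: 8.0
eef_pos: [474.8, 206.4, 89.6]
tcp_rot: [3.141, 0.0, -0.013]
ft_force: [0.7, 0.5, -0.6]
opening: 0.532
grip_force: 30.0
t 8.0 pos [474.8 206.4  89.6] yaw -0.77 shift units [ 0. -0. -0.] turn units 0.006 F [ 0.7  0.5 -0.6] open 0.532 grip 30.0
pt lip_mouth 0.96 [163.3 315.8] [533.1 206.1  62. ]
pt magazine_home 0.96 [173.9 318.6] [527.  204.9  53. ]
pt magazine 0.97 [167.8 316.3] [525.4 206.6   0. ]
```

View pics/wrist3.png

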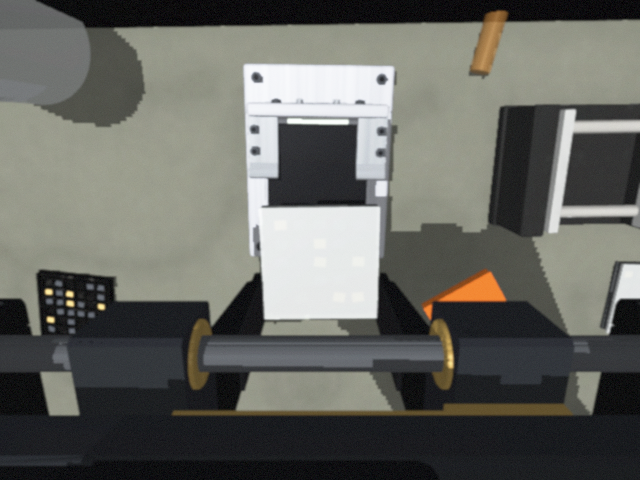

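Wrist view: pack held squarely (rows 207–320, cols 262–380), lips at cols 250–278 and 358–388, mouth edge at row 178. Measuring lateral alignment from edges.

Run:
```python
from h import *
np.set_printoptions(precision=2,suppress=True)
p=eyes.read_camera("wrist");g=cv2.cvtColor(p["pixels"],cv2.COLOR_RGB2GRAY).astype(float)
def edge(rows,c0,c1):
    o=[]
    for r in rows:
        d=np.abs(np.diff(cv2.GaussianBlur(g[r:r+1],(3,1),0)[0]))[c0:c1];k=d.argmax();w=d[max(0,k-2):k+3];o.append((r,c0+max(0,k-2)+np.dot(w,np.arange(len(w)))/w.sum()+.5))
    return o
for nm,rows,c0,c1,z in(("lipL",(128,140,152,160),270,286,65),("lipR",(128,140,152,160),350,366,65),("lipLo",(128,140,155,160),240,256,62),("lipRo",(128,140,155,160),382,396,62),("packL",(215,235,255,268),254,272,96.6),("packR",(215,235,255,268),372,390,96.6),("baseL",(75,90),238,252,8),("baseR",(75,90),386,402,8)):
    e=edge(rows,c0,c1);print(nm,[np.round(c,1) for _,c in e],np.array([at(p,x,z)[:2] for x in e]).round(1).tolist())
for r in (125,178,184,207,320): print(r,at(p,(r,318),65),at(p,(r,318),96.6))
```

```text
lipL [np.float64(277.6), np.float64(277.7), np.float64(278.1), np.float64(278.1)] [[550.2, 224.0], [544.7, 224.2], [539.1, 224.3], [535.3, 224.4]]
lipR [np.float64(357.2), np.float64(356.5), np.float64(356.3), np.float64(355.8)] [[549.8, 186.2], [544.2, 186.5], [538.6, 186.5], [534.8, 186.7]]
lipLo [np.float64(249.9), np.float64(245.7), np.float64(245.9), np.float64(246.4)] [[550.4, 237.7], [544.8, 240.1], [537.7, 240.4], [535.3, 240.4]]
lipRo [np.float64(385.4), np.float64(386.5), np.float64(392.8), np.float64(385.5)] [[549.6, 172.4], [544.0, 171.6], [536.8, 168.3], [534.4, 171.8]]
packL [np.float64(261.5), np.float64(259.3), np.float64(260.4), np.float64(261.4)] [[514.8, 229.0], [506.1, 230.4], [497.1, 230.4], [491.1, 230.3]]
packR [np.float64(379.7), np.float64(379.2), np.float64(378.6), np.float64(378.5)] [[514.1, 179.2], [505.4, 179.1], [496.4, 179.2], [490.5, 179.1]]
baseL [np.float64(250.9), np.float64(243.9)] [[581.2, 244.5], [572.9, 249.2]]
baseR [np.float64(393.3), np.float64(392.4)] [[580.1, 160.0], [571.7, 160.3]]
125 [551.36 204.82  65.  ] [550.94 204.66  96.6 ]
178 [526.36 205.18  65.  ] [529.98 204.96  96.6 ]
184 [523.42 205.22  65.  ] [527.52 204.99  96.6 ]
207 [511.93 205.39  65.  ] [517.88 205.13  96.6 ]
320 [449.85 206.28  65.  ] [465.85 205.88  96.6 ]
```

```bash
python3 -m inch '[[[0,-0.022,0.1],0.08,1],[[0,0,0.15],0,1],[[0,0,0.1],0,1],[[0,0,0.03],0,1],[[0,0,0.03],0,1],[[0,0,0.03],0,1],[[0,0,0.03],0,1],[[0,0,0.03],0,1],[[0,0,0.03],0,1],[[0,0,0],0,1]]'; python3 -c "
from h import *
go(475,207.7,53.2,-1.2)"
```

```text
t: 9.55
eef_pos: [475.1, 207.9, 57.9]
tcp_rot: [3.142, -0.0, -0.021]
ft_force: [-0.4, 0.2, 3.0]
opening: 0.537
grip_force: 30.0
t 9.55 pos [475.07 207.86  57.94] yaw -1.19 shift units [-0.001  0.003  0.079] turn units 0.001 F [-0.37  0.17  3.03] open 0.537 grip 30.0
```

```bash
python3 -m inch '[[[0,0,0.02],0,1],[[0,0,0.02],0,1],[[0,0,0.02],0,1],[[0,0,0.02],0,1],[[0,0,0],0,1],[[0,0,0],0,1],[[0,0,0],0,1],[[0,0,0],0,1],[[0,0,0],0,1],[[0,0,0],0,1]]'
python3 - <<'E'
from h import *
go(475,207.7,53.2,-1.2)
for i in range(4):
    p=eyes.read_camera("wrist"); print(np.round(env.state()["ft_force"],2), np.round(env.state()["moment"],3))
c=p["pixels"][90:340,200:450];cv2.imwrite("pics/w4.png",cv2.cvtColor(cv2.resize(c,None,fx=2.4,fy=2.4),cv2.COLOR_RGB2BGR))
E
```

```text
t: 10.8
eef_pos: [475.1, 207.8, 53.2]
tcp_rot: [3.142, -0.0, -0.021]
ft_force: [1.6, 1.0, 5.1]
opening: 0.537
grip_force: 30.0
t 10.8 pos [475.06 207.82  53.17] yaw -1.2 shift units [-0.001  0.002 -0.001] turn units 0.001 F [1.6  1.03 5.05] open 0.537 grip 30.0
[1.34 0.47 4.73] [ 0.152 -0.301  0.038]
[1.13 1.27 5.61] [ 0.147 -0.304 -0.01 ]
[1.38 0.22 4.73] [ 0.136 -0.257 -0.03 ]
[0.75 0.18 4.25] [ 0.137 -0.34  -0.006]
```

View pics/w4.png

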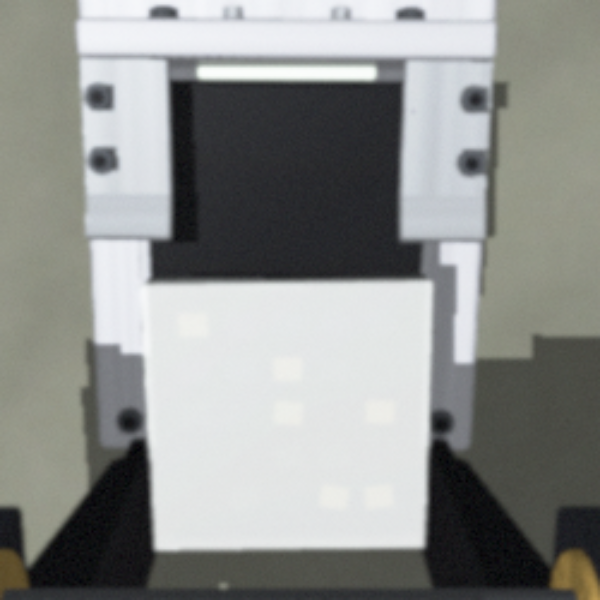

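Press is 4.8 N as expected and the pack is level. It sits about 0.7 mm to the −y side of the lips' midline, so I shift +0.6 mm and start sliding.

```bash
python3 -m inch '[[[0,-0.01,0],0,1],[[0.03,0,0],0,1],[[0.03,0,0],0,1],[[0.03,0,0],0,1],[[0.03,0,0],0,1],[[0.03,0,0],0,1],[[0.03,0,0],0,1],[[0.03,0,0],0,1],[[0.03,0,0],0,1],[[0,0,0],0,1]]'; python3 -c "
from h import *
go(475+36,207.7,53.2,-1.2)"
```

```text
t: 12.25
eef_pos: [489.7, 208.1, 53.2]
tcp_rot: [-3.142, -0.001, -0.021]
ft_force: [0.6, 0.1, 4.5]
opening: 0.535
grip_force: 30.0
t 12.25 pos [489.71 208.12  53.18] yaw -1.2 shift units [ 0.355 -0.    -0.   ] turn units 0.0 F [0.55 0.14 4.53] open 0.535 grip 30.0
```

```bash
python3 -m inch '[[[0.025,0,0],0,1],[[0.025,0,0],0,1],[[0.025,0,0],0,1],[[0.025,0,0],0,1],[[0.025,0,0],0,1],[[0.025,0,0],0,1],[[0.025,0,0],0,1],[[0.02,0,0],0,1],[[0,0,0],0,1],[[0,0,0],0,1]]'
python3 - <<'E'
from h import *
go(475+36,207.7,53.2,-1.2)
for i in range(3):
    p=eyes.read_camera("wrist"); print(np.round(env.state()["ft_force"],2), np.round(env.state()["moment"],3))
c=p["pixels"][90:340,200:450];cv2.imwrite("pics/w5.png",cv2.cvtColor(cv2.resize(c,None,fx=2.4,fy=2.4),cv2.COLOR_RGB2BGR))
E
```

```text
t: 13.5
eef_pos: [501.3, 207.9, 53.2]
tcp_rot: [3.142, -0.001, -0.021]
ft_force: [1.6, -1.0, 4.3]
opening: 0.537
grip_force: 30.0
t 13.5 pos [501.28 207.86  53.19] yaw -1.19 shift units [ 0.162 -0.001 -0.   ] turn units 0.001 F [ 1.57 -0.98  4.35] open 0.537 grip 30.0
[-0.34 -0.56  5.2 ] [-0.043 -0.068 -0.018]
[ 0.96 -0.8   4.76] [-0.    -0.164 -0.002]
[1.04 0.18 4.74] [-0.062 -0.138 -0.039]
```

View pics/w5.png

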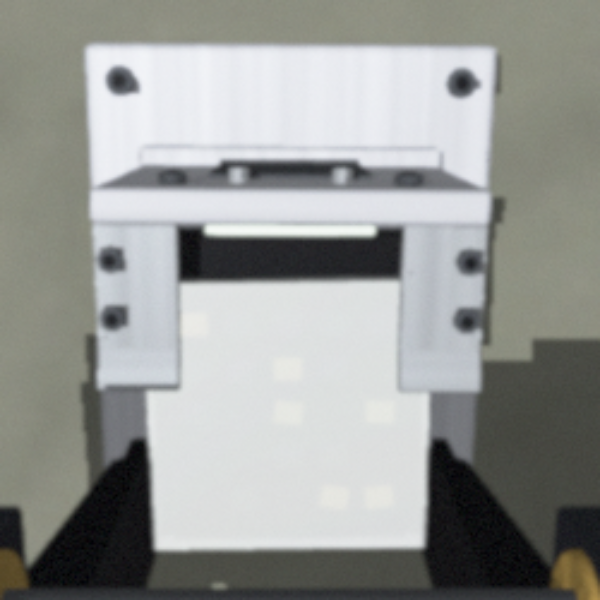

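Pack is centred between the lips, about 8–9 mm short of the white pad (row 236 vs 281). Taking the next 5.5 mm slowly, then a force baseline.

```bash
cat >> h.py <<'E'
def feel(n=8):
    F=[]
    for i in range(n):
        eyes.read_camera("wrist");F.append(env.state()["ft_force"])
    s=env.state();print("t",round(s["t"],2),"pos",np.round(s["eef_pos"],2),"F",np.mean(F,0).round(2),"sd",np.std(F,0).round(2))
E
python3 -m inch '[[[0.012,0,0],0,1],[[0.012,0,0],0,1],[[0.012,0,0],0,1],[[0.012,0,0],0,1],[[0.012,0,0],0,1],[[0.012,0,0],0,1],[[0.01,0,0],0,1],[[0.01,0,0],0,1],[[0,0,0],0,1],[[0,0,0],0,1]]'; python3 -c "
from h import *
feel()"
```

```text
t: 14.9
eef_pos: [506.7, 207.8, 53.2]
tcp_rot: [3.142, -0.0, -0.021]
ft_force: [0.5, -0.2, 4.9]
opening: 0.534
grip_force: 30.0
t 15.3 pos [506.66 207.75  53.15] F [-0.39 -0.34  4.9 ] sd [0.47 0.43 0.45]
```

```bash
python3 -m inch '[[[0.005,0,0],0,1],[[0.005,0,0],0,1],[[0.005,0,0],0,1],[[0.005,0,0],0,1],[[0.005,0,0],0,1],[[0,0,0],0,1],[[0,0,0],0,1],[[0,0,0],0,1],[[0,0,0],0,1],[[0,0,0],0,1]]'; python3 -c "
from h import *
feel(6)"; python3 -m inch '[[[0.005,0,0],0,1],[[0.005,0,0],0,1],[[0.004,0,0],0,1],[[0,0,0],0,1],[[0,0,0],0,1],[[0,0,0],0,1],[[0,0,0],0,1],[[0,0,0],0,1],[[0,0,0],0,1],[[0,0,0],0,1]]'; python3 -c "
from h import *
feel(6)"
```

```text
t: 16.55
eef_pos: [508.1, 207.7, 53.2]
tcp_rot: [3.142, -0.0, -0.021]
ft_force: [0.1, -0.1, 5.1]
opening: 0.536
grip_force: 30.0
t 16.85 pos [508.13 207.7   53.13] F [-0.61 -0.07  4.92] sd [0.58 0.4  0.22]
t: 18.1
eef_pos: [508.9, 207.7, 53.2]
tcp_rot: [3.141, 0.0, -0.021]
ft_force: [-2.2, 0.4, 5.5]
opening: 0.534
grip_force: 30.0
t 18.4 pos [508.89 207.65  53.13] F [-1.8   0.87  4.77] sd [0.39 0.51 0.64]
```

```bash
python3 -m inch '[[[0.004,0,0],0,1],[[0.004,0,0],0,1],[[0.002,0,0],0,1],[[0,0,0],0,1],[[0,0,0],0,1],[[0,0,0],0,1],[[0,0,0],0,1],[[0,0,0],0,1],[[0,0,0],0,1],[[0,0,0],0,1]]'; python3 -c "
from h import *
feel(6)"
```

```text
t: 19.65
eef_pos: [509.6, 207.7, 53.1]
tcp_rot: [3.141, -0.0, -0.021]
ft_force: [-2.5, -0.0, 3.7]
opening: 0.537
grip_force: 30.0
t 19.95 pos [509.56 207.68  53.13] F [-2.79 -0.41  2.89] sd [0.65 0.51 0.34]
```

```bash
python3 -m inch '[[[0.003,0,0],0,1],[[0.003,0,0],0,1],[[0.002,0,0],0,1],[[0,0,0],0,1],[[0,0,0],0,1],[[0,0,0],0,1],[[0,0,0],0,1],[[0,0,0],0,1],[[0,0,0],0,1],[[0,0,0],0,1]]'
python3 - <<'E'
from h import *
feel(8)
p=eyes.read_camera("top");c=p["pixels"][150:230,200:270];save(p,"top6.png")
cv2.imwrite("pics/w6.png",cv2.cvtColor(np.ascontiguousarray(np.vstack([cv2.resize(eyes.read_camera("wrist")["pixels"][150:400,200:450],None,fx=2,fy=2)])),cv2.COLOR_RGB2BGR))
E
```

```text
t: 21.2
eef_pos: [510.0, 207.7, 53.1]
tcp_rot: [3.141, 0.0, -0.021]
ft_force: [-4.3, 0.5, 4.2]
opening: 0.537
grip_force: 30.0
t 21.6 pos [509.98 207.67  53.12] F [-4.85 -0.16  3.53] sd [0.51 0.56 0.5 ]
```

```bash
python3 -m inch '[[[0.003,0,0],0,1],[[0,0,0],0,1],[[0,0,0],0,1],[[0,0,0],0,1],[[0,0,0],0,1],[[0,0,0],0,1],[[0,0,0],0,1],[[0,0,0],0,1],[[0,0,0],0,1],[[0,0,0],0,1]]'; python3 -c "
from h import *
feel(8)"
```

```text
t: 22.95
eef_pos: [510.1, 207.6, 53.1]
tcp_rot: [3.141, 0.0, -0.021]
ft_force: [-5.3, 1.0, 4.1]
opening: 0.536
grip_force: 30.0
t 23.35 pos [510.12 207.65  53.11] F [-4.79 -0.2   3.5 ] sd [0.57 0.57 0.38]
```

```bash
python3 -m inch '[[[0,0,-0.01],0,1],[[0,0,-0.015],0,1],[[0,0,0],0,1],[[0,0,0],0,-0.5],[[0,0,0],0,-0.5],[[0,0,0],0,-0.5],[[0,0,-0.2],0,-0.5],[[0,0,-0.4],0,-0.6],[[0,0,-0.5],0,-1],[[-0.5,0,-0.5],0,-1]]'
python3 - <<'E'
from h import *
go(416,-19,110,0)
p=eyes.read_camera("wrist");c=p["pixels"]
save(p,"w7.png")
E
```

```text
t: 24.6
eef_pos: [481.1, 208.3, 152.2]
tcp_rot: [-3.141, -0.002, -0.022]
ft_force: [0.1, -0.4, 0.4]
opening: 0.955
grip_force: 0.0
t 24.6 pos [481.15 208.26 152.21] yaw -1.25 shift units [-1.004  3.811  0.7  ] turn units -0.249 F [ 0.11 -0.43  0.43] open 0.955 grip 0.0
```

View pics/w7.png

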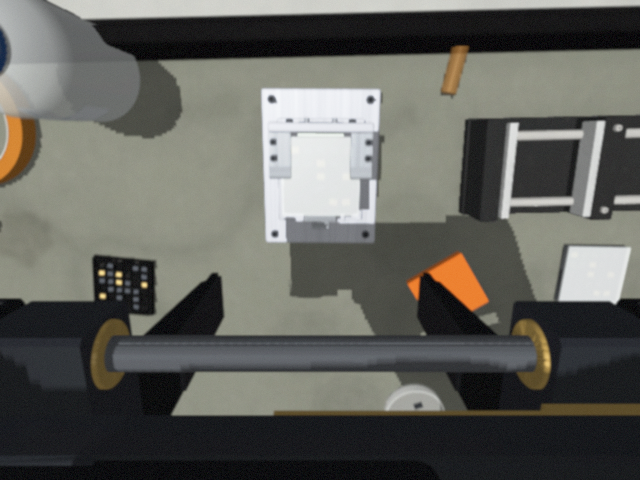

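Run:
```python
from h import *
p=eyes.read_camera("wrist")
cv2.imwrite("pics/w8.png",cv2.cvtColor(cv2.resize(np.ascontiguousarray(p["pixels"][110:245,255:390]),None,fx=4.4,fy=4.4,interpolation=cv2.INTER_CUBIC),cv2.COLOR_RGB2BGR))
```

```text
(no output)
```

View pics/w8.png

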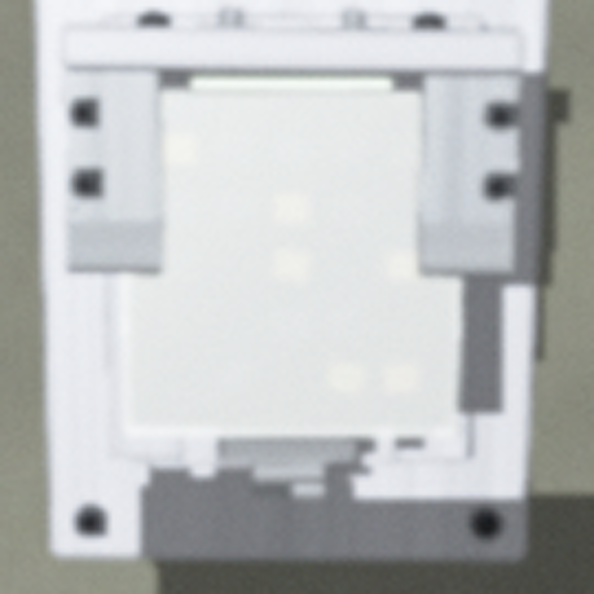

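Pack 1 is home against the pad, between the lips, with the catch tongue standing at its front edge (rows 438–470). Going for pack B.

```bash
python3 -m inch '[[[-0.2,0.75,0],0,-1],[[-0.2,0.75,0],0,-1],[[-0.2,0.75,0],0,-1],[[-0.2,0.75,0],0,-1],[[-0.25,0.85,0.4],0,-1],[[0,0,0.3],-0.2,-1],[[0,0,0],0,-1],[[0,0,0],0,-1],[[0,0,0],0,-1],[[0,0,0],0,-1]]'
python3 - <<'E'
from h import *
np.set_printoptions(precision=1,suppress=True)
go(413,-22,110,0)
p=eyes.read_camera("wrist");save(p,"w9.png");im=p["pixels"]
q=proj(p,(430,-22,9));print(q)
m=(im.min(2)>165).astype(np.uint8)
n,l,st,ce=cv2.connectedComponentsWithStats(m)
for i in range(1,n):
    if st[i][4]>800:
        pts=np.array([at(p,b,9)[:2] for b in np.argwhere(l==i)],dtype=np.float32);print(st[i],ce[i],cv2.minAreaRect(pts))
for r in eyes.cut_out("lidded_pack_1",p):
    pts=np.array([at(p,b,9)[:2] for b in np.argwhere(r["mask"])],dtype=np.float32);print(r["score"],r["centre"],im[r["mask"]].mean(0),cv2.minAreaRect(pts))
E
```

```text
t: 25.95
eef_pos: [412.6, -21.0, 109.1]
tcp_rot: [3.141, -0.001, -0.003]
ft_force: [-0.3, -0.0, -0.3]
opening: 0.999
grip_force: 0.0
t 25.95 pos [412.6 -21.  109.1] yaw -0.15 shift units [ 0.  0. -0.] turn units -0.029 F [-0.3 -0.  -0.3] open 0.999 grip 0.0
[214.8 319.1]
[ 129    0   24  122 1304] [140.7  60.1] ((528.3165283203125, 90.42764282226562), (70.67003631591797, 6.873132705688477), 0.15849322080612183)
[ 150    0  106  122 3038] [219.   57.6] ((528.1569213867188, 50.79608917236328), (70.65353393554688, 62.135581970214844), 0.0028629680164158344)
[283  11  95  10 936] [330.2  15.5] ((554.8661499023438, -29.060535430908203), (57.785179138183594, 4.969919681549072), 89.86465454101562)
[   0   81   46   83 2098] [ 22.9 134.5] ((491.9623107910156, 176.6289520263672), (30.916812896728516, 52.09532928466797), 88.5196533203125)
[286 101  89  10 842] [329.  105.3] ((502.3548583984375, -29.272951126098633), (57.22296905517578, 5.548141002655029), 89.8658218383789)
[ 282  172   78   76 5489] [319.6 208.9] ((433.26434326171875, -22.336294174194336), (52.57772445678711, 51.93918228149414), 87.57411193847656)
0.75 [226.7, 150.5] [241.8 145.   59.5] ((421.4630432128906, 97.41311645507812), (51.399078369140625, 54.71330261230469), 31.581884384155273)
0.64 [210.7, 318.3] [237.1 239.2 238.8] ((433.5743713378906, -22.745512008666992), (51.089637756347656, 51.73571014404297), 87.56578826904297)
0.34 [93.4, 19.8] [158.4 160.4 165.1] ((513.515380859375, 165.89242553710938), (32.910221099853516, 102.67637634277344), 77.89968872070312)
```

```bash
python3 -m inch '[[[0.06,0.01,0.6],0.45,-1],[[0,0,0.6],0,-1],[[0,0,0.48],0,-1],[[0,0,0.103],0,-1],[[0,0,0],0,0.2],[[0,0,0],0,1],[[0,0,0],0,1],[[0,0,0],0,1],[[0,0,0],0,1],[[0,0,0],0,1]]'; python3 -c "
from h import *
go(475,208.4,90,-1.2)"
```

```text
t: 27.3
eef_pos: [416.1, -22.0, 1.9]
tcp_rot: [3.141, -0.0, -0.043]
ft_force: [-0.6, 0.2, 6.2]
opening: 0.536
grip_force: 30.0
t 27.3 pos [416.08 -21.97   1.9 ] yaw -2.45 shift units [ 0.817 -3.878 -1.469] turn units -0.251 F [-0.65  0.24  6.24] open 0.536 grip 30.0
```

```bash
python3 -m inch '[[[0,0,-0.5],0,1],[[0,0,-0.7],0,1],[[0.1,-0.6,-0.269],0,1],[[0.15,-0.75,0],0,1],[[0.15,-0.75,0],0,1],[[0.15,-0.75,0],0,1],[[0.15,-0.75,0],0,1],[[0.117,-0.278,0],-0.251,1],[[0,0,0],0,1],[[0,0,0],0,1]]'
python3 - <<'E'
from h import *
go(475,208.4,90,-1.2)
p=eyes.read_camera("wrist");save(p,"w10.png");g=cv2.cvtColor(p["pixels"],cv2.COLOR_RGB2GRAY)
m=(g[195:335,240:400]>200).astype(np.uint8);n,l,st,ce=cv2.connectedComponentsWithStats(m);print(st,ce)
print([int(x) for x in g[195:335,320][::3]])
E
```

```text
t: 28.55
eef_pos: [474.5, 207.3, 89.6]
tcp_rot: [3.141, 0.001, -0.022]
ft_force: [-0.3, 0.8, -1.2]
opening: 0.535
grip_force: 30.0
t 28.55 pos [474.48 207.33  89.62] yaw -1.24 shift units [ 0.008 -0.018 -0.006] turn units -0.008 F [-0.29  0.82 -1.2 ] open 0.535 grip 30.0
[[    0     0   160   140  8263]
 [   10     0   130   124 14137]] [[83.28573157 83.41098875]
 [77.28726038 61.36910236]]
[225, 224, 224, 183, 160, 223, 224, 223, 224, 224, 224, 223, 223, 221, 223, 229, 231, 231, 224, 222, 221, 227, 229, 230, 224, 221, 221, 222, 223, 223, 220, 221, 221, 221, 220, 221, 221, 220, 220, 221, 224, 212, 141, 140, 137, 139, 136]
```

```bash
python3 -m inch '[[[0.008,-0.018,0.13],0,1],[[0,0,0.15],0,1],[[0,0,0.1],0,1],[[0,0,0.03],0,1],[[0,0,0.03],0,1],[[0,0,0.03],0,1],[[0,0,0.03],0,1],[[0,0,0.03],0,1],[[0,0,0],0,1],[[0,0,0],0,1]]'; python3 -c "
from h import *
feel(4);go(475,208.4,53,-1.2)"
```

```text
t: 29.85
eef_pos: [475.7, 209.6, 58.2]
tcp_rot: [-3.141, -0.001, -0.021]
ft_force: [-0.2, 1.2, 4.9]
opening: 0.534
grip_force: 30.0
t 30.05 pos [475.62 209.56  58.14] F [0.06 0.85 4.39] sd [0.19 0.53 0.24]
t 30.05 pos [475.62 209.56  58.14] yaw -1.2 shift units [-0.01   0.02   0.086] turn units 0.001 F [0.28 0.18 4.56] open 0.536 grip 30.0
```

```bash
python3 -m inch '[[[0,0.01,0.02],0,1],[[0,0.01,0.02],0,1],[[0,0,0.02],0,1],[[0,0,0.024],0,1],[[0,0,0],0,1],[[0,0,0],0,1],[[0,0,0],0,1],[[0,0,0],0,1],[[0,0,0],0,1],[[0,0,0],0,1]]'
python3 - <<'E'
from h import *
feel(4);go(475,208.4,53,-1.2)
p=eyes.read_camera("wrist")
c=p["pixels"][90:340,200:450];cv2.imwrite("pics/w11.png",cv2.cvtColor(cv2.resize(c,None,fx=2.4,fy=2.4),cv2.COLOR_RGB2BGR))
E
```

```text
t: 31.3
eef_pos: [475.4, 208.3, 53.0]
tcp_rot: [3.141, -0.0, -0.021]
ft_force: [0.4, 0.0, 5.0]
opening: 0.539
grip_force: 30.0
t 31.5 pos [475.39 208.28  53.  ] F [-0.4   0.33  5.17] sd [0.34 0.18 0.45]
t 31.5 pos [475.39 208.28  53.  ] yaw -1.19 shift units [-0.006 -0.002  0.   ] turn units 0.001 F [-0.74  0.12  5.68] open 0.539 grip 30.0
```

View pics/w11.png

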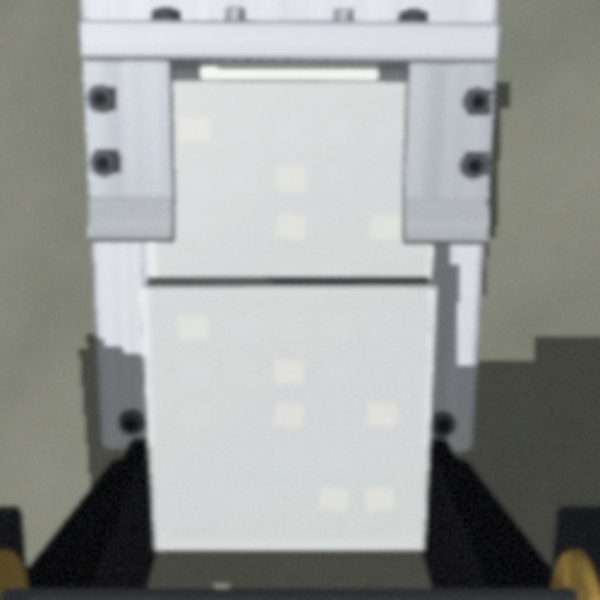

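Pack B is pressed at about 5.2 N and lies centred in front of the lips, behind it pack 1 flat on the follower. Sliding.

```bash
python3 -m inch '[[[0.03,0,0],0,1],[[0.03,0,0],0,1],[[0.03,0,0],0,1],[[0.03,0,0],0,1],[[0.03,0,0],0,1],[[0.03,0,0],0,1],[[0.03,0,0],0,1],[[0.03,0,0],0,1],[[0,0,0],0,1],[[0,0,0],0,1]]'; python3 -c "
from h import *
feel(4)"
```

```text
t: 32.8
eef_pos: [489.6, 207.8, 52.9]
tcp_rot: [3.141, 0.0, -0.021]
ft_force: [0.2, 0.2, 5.4]
opening: 0.534
grip_force: 30.0
t 33.0 pos [489.6  207.85  52.94] F [-0.78 -0.64  5.35] sd [0.42 0.35 0.45]
```

```bash
python3 -m inch '[[[0.025,0,0],0,1],[[0.025,0,0],0,1],[[0.025,0,0],0,1],[[0.025,0,0],0,1],[[0.025,0,0],0,1],[[0.025,0,0],0,1],[[0.025,0,0],0,1],[[0.025,0,0],0,1],[[0,0,0],0,1],[[0,0,0],0,1]]'; python3 -c "
from h import *
feel(4)"
```

```text
t: 34.25
eef_pos: [501.5, 207.6, 52.9]
tcp_rot: [3.141, 0.001, -0.021]
ft_force: [-0.3, -0.3, 5.4]
opening: 0.533
grip_force: 30.0
t 34.45 pos [501.53 207.59  52.93] F [-0.34  0.11  5.47] sd [0.57 0.33 0.29]
```

```bash
python3 -m inch '[[[0.012,0,0],0,1],[[0.012,0,0],0,1],[[0.012,0,0],0,1],[[0.012,0,0],0,1],[[0.012,0,0],0,1],[[0.012,0,0],0,1],[[0.008,0,0],0,1],[[0,0,0],0,1],[[0,0,0],0,1],[[0,0,0],0,1]]'; python3 -c "
from h import *
feel(8)"; python3 -m inch '[[[0.005,0,0],0,1],[[0.005,0,0],0,1],[[0.005,0,0],0,1],[[0.003,0,0],0,1],[[0,0,0],0,1],[[0,0,0],0,1],[[0,0,0],0,1],[[0,0,0],0,1],[[0,0,0],0,1],[[0,0,0],0,1]]'; python3 -c "
from h import *
feel(8)"
```

```text
t: 35.7
eef_pos: [506.2, 207.5, 52.9]
tcp_rot: [3.141, 0.001, -0.021]
ft_force: [-1.3, -0.3, 5.1]
opening: 0.535
grip_force: 30.0
t 36.1 pos [506.17 207.48  52.89] F [-1.01  0.05  5.44] sd [0.5  0.42 0.56]
t: 37.35
eef_pos: [507.2, 207.5, 52.9]
tcp_rot: [3.141, 0.001, -0.021]
ft_force: [-1.6, 0.7, 4.9]
opening: 0.532
grip_force: 30.0
t 37.75 pos [507.18 207.46  52.88] F [-1.3   0.    5.15] sd [0.51 0.52 0.31]
```

```bash
python3 -m inch '[[[0.005,0,0],0,1],[[0.005,0,0],0,1],[[0.002,0,0],0,1],[[0,0,0],0,1],[[0,0,0],0,1],[[0,0,0],0,1],[[0,0,0],0,1],[[0,0,0],0,1],[[0,0,0],0,1],[[0,0,0],0,1]]'; python3 -c "
from h import *
feel(8)"; python3 -m inch '[[[0.005,0,0],0,1],[[0.003,0,0],0,1],[[0,0,0],0,1],[[0,0,0],0,1],[[0,0,0],0,1],[[0,0,0],0,1],[[0,0,0],0,1],[[0,0,0],0,1],[[0,0,0],0,1],[[0,0,0],0,1]]'; python3 -c "
from h import *
feel(8)"
```

```text
t: 39.0
eef_pos: [508.3, 207.5, 53.0]
tcp_rot: [3.141, 0.0, -0.021]
ft_force: [-0.0, 0.3, 4.8]
opening: 0.537
grip_force: 30.0
t 39.4 pos [508.29 207.5   52.96] F [-0.61  0.13  5.08] sd [0.57 0.38 0.56]
t: 40.65
eef_pos: [508.8, 207.5, 53.0]
tcp_rot: [3.141, 0.0, -0.021]
ft_force: [-0.4, -0.1, 4.2]
opening: 0.534
grip_force: 30.0
t 41.05 pos [508.72 207.5   52.95] F [-0.24  0.03  5.02] sd [0.42 0.34 0.39]
```

```bash
python3 -m inch '[[[0.005,0,0],0,1],[[0.003,0,0],0,1],[[0,0,0],0,1],[[0,0,0],0,1],[[0,0,0],0,1],[[0,0,0],0,1],[[0,0,0],0,1],[[0,0,0],0,1],[[0,0,0],0,1],[[0,0,0],0,1]]'; python3 -c "
from h import *
feel(8)"; python3 -m inch '[[[0.004,0,0],0,1],[[0.003,0,0],0,1],[[0,0,0],0,1],[[0,0,0],0,1],[[0,0,0],0,1],[[0,0,0],0,1],[[0,0,0],0,1],[[0,0,0],0,1],[[0,0,0],0,1],[[0,0,0],0,1]]'; python3 -c "
from h import *
feel(8)"
```

```text
t: 42.3
eef_pos: [508.9, 207.5, 52.9]
tcp_rot: [3.141, 0.001, -0.021]
ft_force: [-1.8, 0.5, 5.4]
opening: 0.534
grip_force: 30.0
t 42.7 pos [508.83 207.47  52.87] F [-1.7   0.44  5.48] sd [0.54 0.28 0.55]
t: 43.95
eef_pos: [508.9, 207.5, 52.8]
tcp_rot: [3.141, 0.002, -0.021]
ft_force: [-3.1, 0.9, 4.3]
opening: 0.538
grip_force: 30.0
t 44.35 pos [508.91 207.44  52.78] F [-2.85  0.6   5.65] sd [0.5  0.51 0.32]
```

```bash
python3 -m inch '[[[0.004,0,0],0,1],[[0.004,0,0],0,1],[[0,0,0],0,1],[[0,0,0],0,1],[[0,0,0],0,1],[[0,0,0],0,1],[[0,0,0],0,1],[[0,0,0],0,1],[[0,0,0],0,1],[[0,0,0],0,1]]'; python3 -c "
from h import *
feel(8)"; python3 -m inch '[[[0.004,0,0],0,1],[[0.003,0,0],0,1],[[0,0,0],0,1],[[0,0,0],0,1],[[0,0,0],0,1],[[0,0,0],0,1],[[0,0,0],0,1],[[0,0,0],0,1],[[0,0,0],0,1],[[0,0,0],0,1]]'; python3 -c "
from h import *
feel(8)"
```

```text
t: 45.6
eef_pos: [509.9, 207.5, 52.8]
tcp_rot: [3.141, 0.001, -0.021]
ft_force: [-5.2, -1.0, 3.0]
opening: 0.534
grip_force: 30.0
t 46.0 pos [509.92 207.45  52.82] F [-4.98 -0.49  3.55] sd [0.45 0.52 0.32]
t: 47.25
eef_pos: [510.2, 207.5, 52.8]
tcp_rot: [3.141, 0.001, -0.021]
ft_force: [-4.8, -0.7, 4.4]
opening: 0.536
grip_force: 30.0
t 47.65 pos [510.23 207.46  52.82] F [-5.65 -0.91  4.04] sd [0.39 0.65 0.38]
```

Same signature as the first pack: the pad is in by about 1.4 mm and Fz dropped as the catch left. Releasing.

```bash
python3 -m inch '[[[0,0,-0.01],0,1],[[0,0,-0.015],0,1],[[0,0,0],0,1],[[0,0,0],0,-0.5],[[0,0,0],0,-0.5],[[0,0,0],0,-0.5],[[0,0,-0.2],0,-0.5],[[0,0,-0.4],0,-0.6],[[0,0,-0.5],0,-1],[[-0.5,0,-0.5],0,-1]]'
python3 - <<'E'
from h import *
np.set_printoptions(precision=1,suppress=True)
go(481.15,208.26,152.21,-1.25)
p=eyes.read_camera("wrist");save(p,"w12.png")
a=cv2.imread("pics/w7.png");b=cv2.imread("pics/w12.png")
A,B=[cv2.cvtColor(x,cv2.COLOR_BGR2GRAY)[110:245,255:390] for x in(a,b)]
print(cv2.phaseCorrelate(A.astype(np.float32),B.astype(np.float32)))
cv2.imwrite("pics/w12c.png",np.hstack([cv2.resize(x[115:245,265:385],None,fx=3.3,fy=3.3,interpolation=cv2.INTER_CUBIC) for x in(a,b)]))
E
```

```text
t: 48.9
eef_pos: [481.6, 208.2, 152.1]
tcp_rot: [-3.141, -0.002, -0.022]
ft_force: [-0.6, 0.5, 0.3]
opening: 0.957
grip_force: 0.0
t 48.9 pos [481.6 208.2 152.1] yaw -1.24 shift units [-0. -0. -0.] turn units 0.002 F [-0.6  0.5  0.3] open 0.957 grip 0.0
((0.3089191158302924, 1.2028023416651052), 0.8855560574838981)
```

Run:
```python
import cv2,numpy as np
for n in("w7","w12"):
    g=cv2.cvtColor(cv2.imread(f"pics/{n}.png"),cv2.COLOR_BGR2GRAY)
    print(n,"centre column rows122-240",g[122:240,312:328].mean(1).astype(int)[:16],g[195:240,312:328].mean(1).astype(int))
    print(" row 222:",g[220:225,285:370].mean(0).astype(int)[::4])
```

```text
w7 centre column rows122-240 [207 216 227 233 235 234 233 230 221 196 181 205 232 238 233 229] [228 227 227 228 228 227 228 227 228 228 227 227 227 227 227 227 227 228
 228 225 215 195 180 173 170 164 149 131 116 108 106 108 112 114 115 118
 119 120 120 121 120 120 120 120 120]
 row 222: [193 125 124 157 155 136 135 124 126 130 156 145 142 152 198 193 196 198
 192 191 191 201]
w12 centre column rows122-240 [212 204 219 230 234 235 234 233 227 215 189 184 217 234 238 235] [228 227 228 228 228 227 227 228 228 227 227 227 227 227 227 227 227 227
 228 228 223 208 187 177 174 169 157 138 118 105 102 104 108 109 112 115
 118 120 120 120 120 120 120 120 120]
 row 222: [188 123 122 156 153 136 139 127 135 136 151 148 149 158 200 194 195 196
 192 189 190 197]
```

```bash
python3 -c "
from cell import env
print(env.job_done())"
```

```text
the job is handed in; nothing more can be done
None
```

Both lidded packs were slid in under the lips to the sprung pad. The wrist camera's view after each release matched (the second checked by pixel profile only), with the catch looking up in front. The open pack was left alone and the job was handed in at about 49 s; no verdict came back.

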